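# Set a blank flush in the bench vise with a straightedge

## Robot

A 6-joint arm with a two-finger parallel gripper is mounted at the origin on the work surface. World frame = base frame: x ahead of the robot, y to its left, z up, the work surface at z = 0. Lengths are in m, angles in degrees, forces in N, time in s.
With the tool pointing down it reaches from about 0.25 to 0.725 m from the base axis. Payload 9.7 kg.
Tool frame: the origin (TCP) lies at the very end of the fingers, on their centre line; the grasp point (between the pads) lies 19 mm behind it; z points along the fingers, y is the direction in which the jaws open and shut (so a half turn about z gives the same grasp; the last joint's range is limited). The gripper opens to 85 mm and grips with 20 to 120 N. Pads are 22 mm wide; open, the fingers measure 114 mm over their backs; the gripper's body (76 mm by 85 mm) begins 54 mm behind the grasp point. The pads swing forward as they close: fully open they stand 13 mm farther back than shut.
Start: joints at [72.422, 4.979, 10.078, 95.1, 0, 90], TCP at [0.166, 0.524, 0.231] pointing down, gripper open.
Joint ranges: [-179.16, 179.16], [-48.56, 103.87], [-65.8, 70.77], [-126.05, 130.52], [-82.76, 87.17], [-180, 180]. Speed limits (degrees/s): [127.2, 127.2, 147.25, 180, 180, 180].

## Interface

Orientations are given as [roll, pitch, yaw] about the fixed x, y, z axes, in that order (R = Rz(yaw) Ry(pitch) Rx(roll)).
In Python, from workcell import bot gives the robot as it stands.
- The arm moves only by the shell command python3 -m pendant 'ROWS' [FORCE]. ROWS is JSON, a list that holds one entry, the list of rows, each a list of 7 numbers: the shift along the tool's x, y, z in cm, then the turn, a rotation vector about the tool's x, y, z in rad, then the opening in per cent of the stroke, from 0 (shut) to 100 (fully open). In form: [[[dx, dy, dz, ax, ay, az, gripper], ...]]. A call has 1 to 5 rows; each row shifts and turns the pose as measured when the row begins, along the tool's axes as they then stand; what a row does not reach is not made up. A row lasts 1/12 s, in which the tool goes at most 41.7 mm and 7.16 degrees, less where a joint would pass 70% of its speed; a pose out of reach is approached as far as the arm can. A call with a gripper value outside its range is refused whole. The fingers move at their own pace and stop on an object; FORCE is the grip in N (left out, the last holds). Time passes only in rows, so rows that do not move let the fingers close. It gives the time, the measured TCP pose, the force and the opening at its end, in the units of the state.
- bot.get_obs(): the state, without advancing time (a new reading comes with each control period).
- bot.camera(name): name is "scene" or "top" or "wrist"; returns the picture (420x560x3 uint8, red, green, blue); there is no depth.
- bot.get_calibration(name): a dict with "intrinsics" (3x3 intrinsics, pixels), "pose" (4x4, takes a point from camera to world coordinates); the wrist camera has in their place "T_tool_cam" (4x4, takes a point from camera to tool coordinates, whose origin is the TCP and whose axes are the flange's). Camera axes: x right, y down, z forward; pixel columns grow to the right and rows downward; lengths in m; the calibration is good to about 2 mm. A picture is of the moment at which its call begins: read the wrist's pose just before it. get_calibration takes no time and is no camera call.
- bot.job_done(): hands the job in, once; it reports no verdict.
Trained networks look in the newest picture that a camera, given by its name, has taken for a name from the list of things; names that differ only in an ending like _2 or _b are one class to them, and where a whole thing is asked for, a point or a joint stands for the part that bears it (a point fixed in the world has none). Each returns a list of dicts, best first, with "confidence" (0 to 1); they miss things now and then, are a little off and sometimes report something else, mostly with a low value. They report only what shows in the picture. A call takes as long as a camera call. They do not tell look-alikes from the thing itself.
- bot.masks_of(camera, thing): "pixels" (420x560 bool, what is visible of it) and "extent" ([left, top, right, bottom] in pixels, round what is visible of it).
- bot.mark_of(camera, thing): "uv" ([column, row] in pixels: a listed point, or the origin of a listed thing).
The state is a dict: "time": time; "q": joint angles; "qd": joint speeds; "joint_efforts": joint torques, N m; "ee_pos": TCP position; "tcp_rot": TCP orientation; "wrist_force": force on the tool from outside, world axes, zero at the start; "torque": the same for the moment, N m; "opening": finger opening in m.
Only numpy, scipy, OpenCV 4.12 (cv2) and the standard library are available. Lean on these libraries where they do the work, as an engineer would, in place of code of your own. Each camera call takes 0.05 s, during which the arm holds its last target. There are 200 camera calls.

## Task

The brass blank nipped in the bench vise stands proud of the jaws. Lay the steel straightedge across both jaws over the middle of the blank, let go, press one end lightly for a moment to feel it rock, then push the blank down slowly through the straightedge until it is flush, and prove it with a light press on the end on the lever's side and then on the other end: neither may dip. Then swing the clamp lever round to its stop, leaving the straightedge lying flat across the jaws and the rest of the bench undisturbed.

Things in the scene. Friction and masses are not known exactly. Their poses are not given: they have to be found in the camera images.
- vise: grey low bench vise on a wooden packing board (120 by 250 mm) 4 to 20 mm high. Origin: underside of the vise's bed, on top of the board, under the middle of the blank; x along the jaws' width, y across the jaws towards the lever, z up. Bed 64 mm wide (x), 28 mm high, y -101 to 134 mm; feet 12 mm high reach x = +-56 mm at y = +-78 mm. Lever pivot upright at x = 0, y = 100 mm, hub top 57 mm up
- jaw_mid (a point): point midway between the jaws, level with their flat tops, 65 mm above the vise's origin; axes as the vise's. Each steel jaw is 64 mm wide (x) and 58 mm deep: y 12 to 70 mm on the lever's side, -12 to -70 mm on the other. Press and set down slowly (about 10 mm/s): a press or knock of more than 70 N of the straightedge on the vise would mar both
- blank_top (a point): centre of the top face, 50 mm (x) by 24 mm (y), of the brass blank between the jaws; starts 3 to 6 mm above the jaws' tops. Nipped, it only slides up or down and stays where left. With the straightedge on it, about 9 N on the straightedge's middle makes it sink at a steady force until the straightedge meets the jaws; pushed bare, it can sink 3 mm too deep for good
- straightedge_mid (a point): centre of the plain steel straightedge, a flat bar 160 mm long (its x), 24 mm wide (its y), 10 mm thick (its z), 0.3 kg, with a small dark dot on top at one end. Starts flat on the bench (this point 5 mm up). Across the jaws it reaches 10 mm past them at either end; bedded on them with the blank flush, this point is 70 mm above the vise's origin
- straightedge: the same straightedge; origin: centre of its underside. On a proud blank it rocks on the blank's edges: 1 N near an end tips that end down on to the jaw; on a flush blank it does not rock. Test an end 50 to 68 mm from its middle (the very tip, past the jaw, can lever up) with a light press of about 5 N held 0.2 s: over 15 N springs the parts, hides the rock and does not count
- clamp_lever (a joint): the vise's clamp lever, rad: a level steel arm swinging about its upright pivot, anticlockwise seen from above. At 0 (open) it points along the vise's +y; at its stop, 1.40 (clamped), nearly along the vise's -x. Starts at 0 to 0.25, turns against a steady drag of 2 N at the knob and stays where it is left
- clamp_knob (a point): centre of the black upright grip on the lever's free end: a cylinder 22 mm across, from 51 to 91 mm above the vise's origin (this point at 73 mm), 75 mm from the pivot. The steel arm, 10 mm thick, joins it below, its top at about 54 mm
- flat_file: bystander: flat hand file with a turned wooden handle, 235 mm long (its x, handle to -x), 22 mm wide, 20 mm high; origin under its middle. It lies beside the straightedge, on either side
- spare_blank: bystander: second brass blank lying on its side, 34 by 50 by 24 mm high; origin: centre of its underside
- ring_mandrel: bystander: tapered steel ring mandrel, 280 mm long (its y), 26 mm thick, lying; origin under its middle
- jar: bystander: white lidded jar, 60 mm across, 75 mm tall; origin: centre of its underside
- hammer: bystander: bench hammer lying beyond the vise; origin on the bench under it
- ring_clamp: bystander: wooden ring clamp, 110 by 26 by 20 mm, lying; origin: centre of its underside
- travel_mug: bystander: steel travel mug, 80 mm across, 153 mm tall; origin: centre of its underside
- bench_brush: bystander: bench brush, lying; origin on the bench under it
Not all that is in view belongs to the job. Of the things that look like the straightedge, the smaller one is meant.

How it is judged (in metres and radians):
On the way, in this order (a step that is already met when the one before it is completed fails the run):
1. the straightedge lies across both jaws on the proud blank, let go (x of straightedge_mid in the frame of vise between -0.018 and 0.018 m and y of straightedge_mid in the frame of vise between -0.012 and 0.012 m and angle between the x axis of straightedge_mid and the y axis of vise, either way round below 0.15 rad and z of straightedge_mid in the frame of vise between 0.0715 and 0.079 m and angle between straightedge_mid's own z axis and vertical below 0.15 rad and contact force between the fingers and straightedge below 0.1 N and linear speed of straightedge below 0.03 m/s), for 0.15 s.
2. one end of it is pressed down lightly (1 to 15 N) and it rocks (tilts over 0.03 rad) (contact force between the fingers and straightedge between 1 and 15 N and (y of the grasp point in the frame of vise above 0.045 m or y of the grasp point in the frame of vise below -0.045 m) and angle between straightedge_mid's own z axis and vertical above 0.03 rad), for 0.1 s.
3. the blank is pushed flush under the straightedge, which beds on both jaws (x of straightedge_mid in the frame of vise between -0.018 and 0.018 m and y of straightedge_mid in the frame of vise between -0.012 and 0.012 m and angle between the x axis of straightedge_mid and the y axis of vise, either way round below 0.15 rad and z of blank_top in the frame of vise between 0.0635 and 0.066 m and z of straightedge_mid in the frame of vise between 0.0685 and 0.0713 m and angle between straightedge_mid's own z axis and vertical below 0.02 rad), for 0.2 s.
4. the end on the lever's side is pressed lightly (2 to 15 N) and does not dip (contact force between the fingers and straightedge between 2 and 15 N and y of the grasp point in the frame of vise above 0.045 m and z of blank_top in the frame of vise between 0.0635 and 0.066 m and z of straightedge_mid in the frame of vise between 0.0685 and 0.0713 m and angle between straightedge_mid's own z axis and vertical below 0.02 rad), for 0.1 s.
5. then the other end is pressed lightly (2 to 15 N) and does not dip (contact force between the fingers and straightedge between 2 and 15 N and y of the grasp point in the frame of vise below -0.045 m and z of blank_top in the frame of vise between 0.0635 and 0.066 m and z of straightedge_mid in the frame of vise between 0.0685 and 0.0713 m and angle between straightedge_mid's own z axis and vertical below 0.02 rad), for 0.1 s.
6. then the clamp lever is swung to its stop (value of joint clamp_lever above 1.25 rad), for 0.2 s.
At the end, for the whole second after the job is handed in: Blank flush (at most 1 mm proud, 1.5 mm deep); straightedge at rest, flat on both jaws (centre 68.5 to 71.3 mm over the vise's origin, tilt under 0.02 rad), square across within 0.15 rad, centred on the blank within 18 mm along and 12 mm across the jaws; lever at its stop (over 1.25 rad) (all of step 3 and value of joint clamp_lever above 1.25 rad and linear speed of straightedge below 0.02 m/s); the robot touches nothing.
It fails at once if the straightedge is pressed on to the vise with more than 70 N (contact force between straightedge and vise above 70 N).
It fails at once if the lever is swung past half way while the blank stands proud (value of joint clamp_lever above 0.7 rad and z of blank_top in the frame of vise above 0.066 m).
It fails at once if a bystander is pushed more than 25 mm from its place (distance of any of flat_file, spare_blank, ring_mandrel, jar, hammer, ring_clamp, travel_mug, bench_brush from where it was at the start of the episode above 0.025 m).
It also fails if it takes over 61 s, if anything falls off the work surface, if the arm or the gripper's body presses on something with over 40 N, if the wrist force passes 120 N, or if a joint passes its speed limit or range.

## Working session

There is one attempt and no reset: what is moved stays moved. The work goes in short steps, Python scripts to look and compute and a shell command to move; the robot and the scene stay as the last step left them, time stands still between calls to the robot, and variables do not carry over. Pictures are saved under pics/ and viewed, about 8 in all and at most 12, crops included, and the job is handed in when it is done.

```bash
ls; mkdir -p pics; python3 - <<'E'
from workcell import bot
import cv2,numpy as np
o=bot.get_obs();print(o)
ims=[]
for c in ["scene","top"]:
    im=bot.camera(c);cv2.imwrite(f"pics/{c}0.png",im[:,:,::-1])
    for t in ["vise","jaw_mid","blank_top","straightedge_mid","straightedge","clamp_knob","flat_file"]:
        print(c,t,[(np.round(d["uv"]).tolist(),round(d["confidence"],2)) for d in bot.mark_of(c,t)])
    k=bot.get_calibration(c);print(k["intrinsics"].tolist(),np.round(k["pose"],4).tolist())
print(bot.get_calibration("wrist"))
print(bot.get_obs()["time"])
E
```

```text
pics
{'time': 0.0, 'q': array([7.24234436e+01, 5.00954433e+00, 1.00353398e+01, 9.51000137e+01,
       1.83549036e-03, 9.00012177e+01]), 'qd': array([ 0.07695313, -0.02430232,  0.02649913,  0.04434377, -0.05725005,
       -0.03569447]), 'joint_efforts': array([ 2.60786874e-03, -5.20381415e+01,  4.64807653e+01,  1.60698005e-02,
        1.37699608e-04,  1.14660929e-05]), 'ee_pos': array([0.16601095, 0.52410697, 0.23060593]), 'tcp_rot': array([-1.79925782e+02, -1.83391145e-03,  1.62422224e+02]), 'wrist_force': array([-0.8434411 , -0.81924635,  0.23939967]), 'torque': array([-0.03625949,  0.03228299, -0.01666394]), 'opening': 0.08504585534705635}
scene vise [([313.0, 252.0], 0.71)]
scene jaw_mid [([308.0, 230.0], 0.84), ([386.0, 210.0], 0.39)]
scene blank_top [([311.0, 226.0], 0.79), ([238.0, 208.0], 0.53), ([155.0, 188.0], 0.33)]
scene straightedge_mid [([312.0, 190.0], 0.81), ([111.0, 255.0], 0.79)]
scene straightedge [([311.0, 191.0], 0.93), ([109.0, 257.0], 0.76)]
scene clamp_knob [([383.0, 210.0], 0.91)]
scene flat_file [([184.0, 259.0], 0.64)]
[[478.36234425272977, 0.0, 286.21346114
[... 665 characters left out ...]
99, 200.74651182825804], [0.0, 0.0, 1.0]] [[0.0292, -0.9967, 0.0752, 0.4331], [-0.9996, -0.0286, 0.0086, 0.0337], [-0.0065, -0.0754, -0.9971, 1.49], [0.0, 0.0, 0.0, 1.0]]
{'intrinsics': array([[314.95185677,   0.        , 282.62298458],
       [  0.        , 314.95185677, 205.66193773],
       [  0.        ,   0.        ,   1.        ]]), 'T_tool_cam': array([[ 5.22964538e-04, -9.53321156e-01, -3.01957777e-01,
         7.69115370e-02],
       [ 9.99999531e-01,  7.44756479e-04, -6.19383999e-04,
         6.62183699e-05],
       [ 8.15356881e-04, -3.01957311e-01,  9.53321099e-01,
        -1.43112415e-01],
       [ 0.00000000e+00,  0.00000000e+00,  0.00000000e+00,
         1.00000000e+00]])}
0.8
```

View pics/scene0.png

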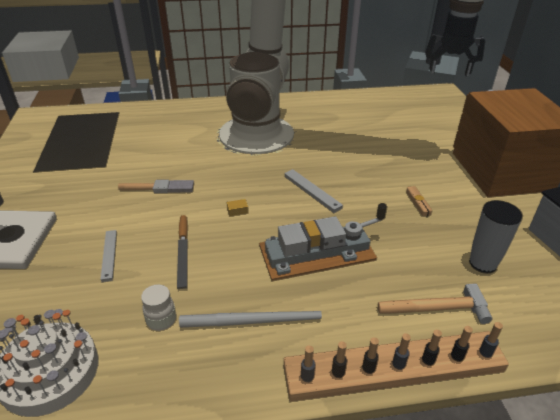

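View pics/top0.png

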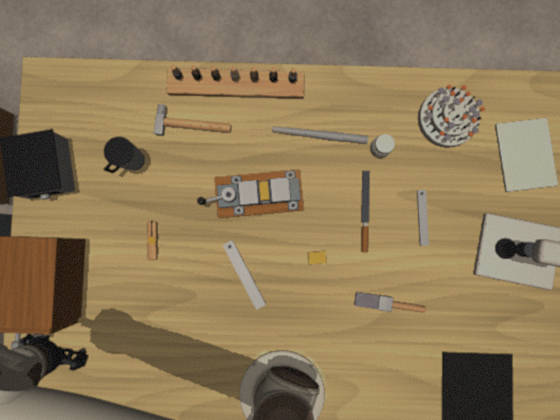

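```bash
cat >h.py <<'E'
from workcell import bot
import cv2,numpy as np
from scipy.spatial.transform import Rotation as R
def cam(c):
    k=bot.get_calibration(c)
    if c!="wrist": return k["intrinsics"],k["pose"]
    o=bot.get_obs();T=np.eye(4);T[:3,:3]=R.from_euler("xyz",o["tcp_rot"],degrees=True).as_matrix();T[:3,3]=o["ee_pos"]
    return k["intrinsics"],T@k["T_tool_cam"]
def ray(KP,uv):
    K,P=KP;return P[:3,3],P[:3,:3]@np.linalg.solve(K,[*uv,1.])
def atz(KP,uv,z):
    o,d=ray(KP,uv);return o+d*(z-o[2])/d[2]
def tri(obs):  # [(KP,uv),...]
    A=np.zeros((3,3));b=np.zeros(3)
    for KP,uv in obs:
        o,d=ray(KP,uv);d=d/np.linalg.norm(d);M=np.eye(3)-np.outer(d,d);A+=M;b+=M@o
    return np.linalg.solve(A,b)
def marks(c,t): return [(np.round(d["uv"],1),round(d["confidence"],2)) for d in bot.mark_of(c,t)]
def proj(KP,p):
    K,P=KP;q=K@(P[:3,:3].T@(np.asarray(p)-P[:3,3]));return q[:2]/q[2]
def rect(c,t,near=None):  # min-area rects of masks
    out=[]
    for d in bot.masks_of(c,t):
        m=d["pixels"].astype(np.uint8);cn,_=cv2.findContours(m,0,2);k=max(cn,key=cv2.contourArea)
        out.append((cv2.minAreaRect(k),round(d["confidence"],2)))
    return out
E
python3 - <<'E'
from h import *
S,T=cam("scene"),cam("top")
for n,a,b in [("vise",(313,252),(265,192)),("jaw",(308,230),(265,189)),("blank",(311,226),(262,190)),("sm",(111,255),(422,216)),("se",(109,257),(423,217)),("knob",(383,210),(201,202)),("file",(184,259),(365,209))]:
    print(n,np.round(tri([(S,a),(T,b)]),3))
print("sedge",np.round(atz(T,(422,216),.005),3))
for e in [(421,190),(423,245),(301,170),(217,176),(365,171),(365,251)]: print(e,np.round(atz(T,e,.01),3))
bot.camera("top");
for t in ["straightedge","vise","flat_file","spare_blank"]:
    print(t,rect("top",t), marks("top",t))
E
```

```text
vise [0.571 0.068 0.009]
jaw [0.571 0.06  0.078]
blank [0.568 0.068 0.085]
sm [ 0.513 -0.388  0.007]
se [ 0.511 -0.394 -0.001]
knob [0.531 0.24  0.082]
file [ 0.53  -0.226 -0.012]
sedge [ 0.513 -0.392  0.005]
(421, 190) [ 0.588 -0.387  0.01 ]
(423, 245) [ 0.43  -0.394  0.01 ]
(301, 170) [ 0.637 -0.04   0.01 ]
(217, 176) [0.612 0.203 0.01 ]
(365, 171) [ 0.639 -0.225  0.01 ]
(365, 251) [ 0.408 -0.229  0.01 ]
straightedge [(((422.0142517089844, 216.5266571044922), (55.14202880859375, 11.023001670837402), 88.45184326171875), 0.83), (((244.04054260253906, 274.25677490234375), (72.96026611328125, 11.869606971740723), 62.59242630004883), 0.55)] [(array([424.6, 219.2]), 0.8), (array([244.4, 275.7]), 0.67)]
vise [(((249.330322265625, 193.96853637695312), (42.09524154663086, 105.33290100097656), 84.5596694946289), 0.73)] [(array([264.5, 193.1]), 0.82)]
flat_file [(((364.9999694824219, 210.49996948242188), (80.99998474121094, 7.999999046325684), 90.0), 0.98), (((316.5, 257.5), (13.0, 19.0), 90.0), 0.57), (((320.3146057128906, 134.10128784179688), (97.50353240966797, 10.224980354309082), 5.04245138168335), 0.2)] [(array([365.7, 210.9]), 0.89), (array([422.1, 214.3]), 0.64)]
spare_blank [(((317.0, 257.0), (12.0, 18.0), 90.0), 0.61)] [(array([315.9, 256. ]), 0.65)]
```

```bash
python3 -m pendant '[[[-2.54,-3.21,0,0,0,0,70],[-2.54,-3.21,0,0,0,0,70],[-2.54,-3.21,0,0,0,0,70],[-2.54,-3.21,0,0,0,0,70],[-2.54,-3.21,0,0,0,0,70]]]'; python3 -c "
from h import *
print(bot.get_obs()['q'])"
```

```text
time: 1.67
ee_pos: [0.238, 0.3327, 0.2264]
tcp_rot: [-179.7, -0.1, 162.9]
wrist_force: [1.5, 0.5, 0.5]
opening: 0.0598
[ 5.44442654e+01 -1.39138621e+01 -8.15665896e+00  9.60826216e+01
 -3.07934138e-02  7.15075743e+01]
```

```bash
python3 -m pendant '[[[-2.5,-3.24,0,0,0,-0.1,70],[-2.2,-3.46,0,0,0,-0.1,70],[-1.8,-3.68,0,0,0,-0.1,70],[-1.46,-3.83,0,0,0,0,70],[-1.46,-3.83,0,0,0,0,70]]]';python3 -m pendant '[[[-1.46,-3.83,0,0,0,0,70],[-1.46,-3.83,0,0,0,0,70],[-1.46,-3.83,0,0,0,0,70],[-1.46,-3.83,0,0,0,0,70],[-1.46,-3.83,0,0,0,0,70]]]'
```

```text
time: 2.08
ee_pos: [0.3055, 0.1456, 0.2277]
tcp_rot: [-179.8, 0.0, 179.8]
wrist_force: [1.6, 0.4, -0.1]
opening: 0.0596
time: 2.5
ee_pos: [0.3763, -0.051, 0.2303]
tcp_rot: [-179.9, 0.4, 179.9]
wrist_force: [0.4, 1.6, -0.2]
opening: 0.0597
```

```bash
python3 -m pendant '[[[-1.46,-3.83,0,0,0,0,70],[-1.46,-3.83,0,0,0,0,70],[-1.46,-3.83,0,0,0,0,70],[-1.46,-3.83,0,0,0,0,70],[-1.46,-3.83,0,0,0,0,70]]]'
```

```text
time: 2.92
ee_pos: [0.4464, -0.2473, 0.2326]
tcp_rot: [-179.8, 0.7, 179.7]
wrist_force: [0.8, 1.3, 1.0]
opening: 0.0599
```

```bash
python3 -m pendant '[[[-1.67,-3.6,0,0,0,0,70],[-1.67,-3.6,0,0,0,0,70],[-1.67,-3.6,0,0,0,0,70],[-1.67,-3.6,0,0,0,0,70],[0,0,0,0,0,0,70]]]'
cat >look.py <<'E'
import sys
from h import *
n=sys.argv[1]
W=cam("wrist");im=bot.camera("wrist");cv2.imwrite(f"pics/{n}.png",im[:,:,::-1])
print(bot.get_obs()["ee_pos"],bot.get_obs()["tcp_rot"])
for a in sys.argv[2:]:
    t,z=a.split("=");z=float(z)
    for uv,c in marks("wrist",t): print(t,uv,c,np.round(atz(W,uv,z),4))
    if t in("straightedge","blank_top","vise"):
        for (ctr,wh,ang),c in rect("wrist",t):
            p=[atz(W,q,z) for q in cv2.boxPoints((ctr,wh,ang))]
            print(" box",c,np.round(p,3)[:,:2].tolist(),"ctr",np.round(np.mean(p,0),4)[:2])
E
python3 look.py w1 straightedge=0.01 straightedge_mid=0.005
```

```text
time: 3.33
ee_pos: [0.5142, -0.4056, 0.2284]
tcp_rot: [-179.9, 0.6, 179.4]
wrist_force: [1.4, -0.3, -1.2]
opening: 0.0598
[ 0.51319594 -0.40326047  0.22953541] [-179.9257389     0.56559588  179.38121528]
straightedge [291.9 166.5] 0.67 [ 0.5063 -0.3954  0.01  ]
 box 0.9 [[0.429, -0.409], [0.428, -0.385], [0.589, -0.375], [0.59, -0.403]] ctr [ 0.509 -0.393]
straightedge_mid [291.9 166.1] 0.9 [ 0.5068 -0.3953  0.005 ]
```

View pics/w1.png

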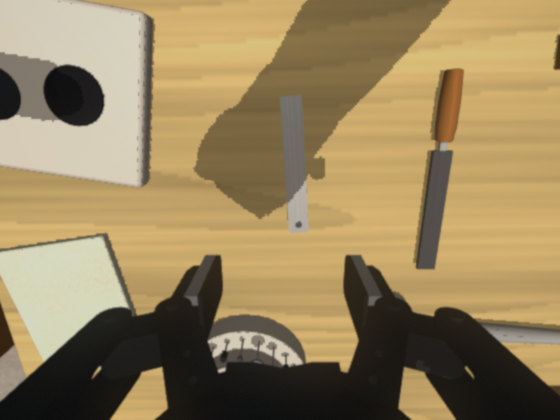

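```bash
python3 -m pendant '[[[0.4,1.0,3.6,0,-0.01,-0.06,70],[0,0,3.8,0,0,0,70],[0,0,3.8,0,0,0,70],[0,0,3.6,0,0,0,70],[0,0,2,0,0,0,70]]]'
python3 look.py w2 straightedge=0.01 straightedge_mid=0.005
```

```text
time: 3.95
ee_pos: [0.5165, -0.387, 0.0777]
tcp_rot: [-178.7, 2.6, -176.5]
wrist_force: [-0.0, 1.4, -0.3]
opening: 0.0596
[ 0.5155596  -0.38605493  0.07465947] [-178.85334198    2.42786769 -176.47983909]
straightedge [278.7 202. ] 0.92 [ 0.5069 -0.3921  0.01  ]
 box 0.89 [[0.43, -0.409], [0.428, -0.385], [0.587, -0.373], [0.59, -0.404]] ctr [ 0.5089 -0.3928]
straightedge_mid [279.4 201.2] 0.95 [ 0.508  -0.3917  0.005 ]
```

```bash
cat >go.py <<'E'
import sys
from h import *
x,y,z,yaw=map(float,sys.argv[1:5])
o=bot.get_obs();A=R.from_euler("xyz",o["tcp_rot"],degrees=True);B=R.from_euler("xyz",[180,0,yaw],degrees=True)
print("t",o["time"],"shift cm",np.round(A.inv().apply(np.array([x,y,z])-o["ee_pos"])*100,2),"turn",np.round((A.inv()*B).as_rotvec(),3),"F",np.round(o["wrist_force"],1),"open",round(o["opening"],4),"q",np.round(o["q"],0))
E
python3 go.py 0.508 -0.3925 0.03 182.8
```

```text
t 4.15 shift cm [ 1.25 -0.2   5.17] turn [-0.025  0.048  0.011] F [ 0.4 -0.9  0.8] open 0.0603 q [-37.  15.   5.  77.   1. -41.]
```

```bash
python3 -m pendant '[[[0.9,-0.2,1.5,-0.025,0.048,0.011,65],[0,0,1.5,0,0,0,65],[0,0,1,0,0,0,65],[0,0,0.5,0,0,0,65]]]'; python3 go.py 0.508 -0.3925 0.005 182.8
```

```text
time: 4.48
ee_pos: [0.5145, -0.394, 0.0504]
tcp_rot: [-179.3, 0.8, -177.1]
wrist_force: [-0.2, 0.3, 0.0]
opening: 0.0555
t 4.4833 shift cm [0.71 0.23 4.53] turn [-0.012  0.013  0.002] F [-0.2  0.3  0. ] open 0.0555 q [-37.  18.   5.  76.  -0. -40.]
```

```bash
python3 -m pendant '[[[0.7,0.2,1.5,-0.012,0.013,0,55],[0,0,1.5,0,0,0,55],[0,0,1,0,0,0,50],[0,0,0.5,0,0,0,45]]]'; python3 go.py 0.508 -0.3925 0.004 182.8
```

```text
time: 4.82
ee_pos: [0.5088, -0.3936, 0.008]
tcp_rot: [-179.8, 0.3, -177.1]
wrist_force: [0.4, -0.1, 0.2]
opening: 0.0384
t 4.8167 shift cm [0.08 0.11 0.4 ] turn [-0.003  0.005  0.002] F [ 0.4 -0.1  0.2] open 0.0384 q [-38.  19.   1.  72.   0. -41.]
```

```bash
python3 -m pendant '[[[0.05,0.1,0.4,0,0,0,40],[0,0,0,0,0,0,40],[0,0,0,0,0,0,0],[0,0,0,0,0,0,0],[0,0,0,0,0,0,0]]]' 50; python3 -m pendant '[[[0,0,0,0,0,0,0],[0,0,0,0,0,0,0],[0,0,0,0,0,0,0]]]'
```

```text
time: 5.23
ee_pos: [0.5076, -0.3921, 0.0036]
tcp_rot: [-179.9, 0.2, -177.1]
wrist_force: [0.1, -0.9, -2.6]
opening: 0.022
time: 5.48
ee_pos: [0.5076, -0.3921, 0.0037]
tcp_rot: [-179.9, 0.2, -177.1]
wrist_force: [-0.7, -0.4, -3.5]
opening: 0.022
```

```bash
python3 -m pendant '[[[0,0,-1,0,0,0,0],[0,0,-2,0,0,0,0],[0,0,-3,0,0,0,0],[0,0,-4,0,0,0,0],[0,0,-4,0,0,0,0]]]'; python3 -m pendant '[[[0,3,-1,0,0,0,0],[0,4,0,0,0,0,0],[0,4,0,0,0,0,0],[0,4,0,0,0,0,0],[0,4,0,0,0,0,0]]]'; python3 look.py w3 straightedge=0.01
```

```text
time: 5.9
ee_pos: [0.5027, -0.3885, 0.1394]
tcp_rot: [179.5, -0.6, -177.1]
wrist_force: [1.7, -0.9, -2.6]
opening: 0.0219
time: 6.32
ee_pos: [0.4963, -0.2021, 0.1661]
tcp_rot: [-179.8, 0.4, -177.6]
wrist_force: [0.7, 0.1, -2.5]
opening: 0.022
[ 0.49596461 -0.19610689  0.16676321] [-179.94166086    0.43951276 -177.44589913]
straightedge [281.6 266.1] 0.61 [ 0.5828 -0.2005  0.01  ]
 box 0.93 [[0.417, -0.233], [0.415, -0.182], [0.716, -0.161], [0.72, -0.229]] ctr [ 0.5672 -0.2013]
```

View pics/w3.png

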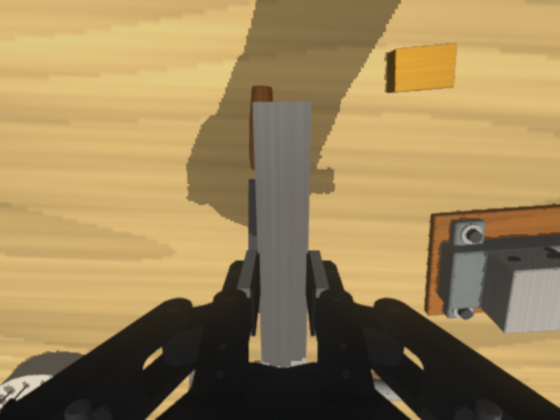

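```bash
python3 -m pendant '[[[0,3.3,-1,0,0,0,0],[0,3.3,-1,0,0,0,0],[0,3.3,-1,0,0,0,0],[0,2,0,0,0,0,0],[0,0,0,0,0,0,0]]]'; python3 look.py w4 vise=0.012 jaw_mid=0.077 blank_top=0.081 clamp_knob=0.085 clamp_lever=0.06
```

```text
time: 6.88
ee_pos: [0.491, -0.0817, 0.1991]
tcp_rot: [-179.7, 0.5, -177.7]
wrist_force: [0.5, -0.6, -2.9]
opening: 0.022
[ 0.49126034 -0.08296413  0.1993835 ] [-179.62345438    0.58382438 -177.70098784]
vise [408.6 248.4] 0.55 [0.5659 0.0648 0.012 ]
 box 0.57 [[0.515, -0.051], [0.483, 0.207], [0.62, 0.26], [0.66, -0.031]] ctr [0.5696 0.0962]
jaw_mid [434.1 279.8] 0.57 [0.5674 0.0651 0.077 ]
blank_top [435.  280.3] 0.7 [0.5656 0.0638 0.081 ]
 box 0.92 [[0.525, 0.042], [0.524, 0.07], [0.59, 0.084], [0.591, 0.054]] ctr [0.5574 0.0627]
 box 0.55 [[0.494, -0.058], [0.468, 0.146], [0.577, 0.188], [0.609, -0.042]] ctr [0.5369 0.0585]Traceback (most recent call last):
  File "look.py", line 8, in <module>
    for uv,c in marks("wrist",t): print(t,uv,c,np.round(atz(W,uv,z),4))
                ~~~~~^^^^^^^^^^^
  File "h.py", line 18, in marks
    def marks(c,t): return [(np.round(d["uv"],1),round(d["confidence"],2)) for d in bot.mark_of(c,t)]
                                                                                    ~~~~~~~~~~~^^^^^
ValueError: it knows: bench_brush, blank_top, clamp_knob, flat_file, hammer, jar, jaw_mid, ring_clamp, ring_mandrel, spare_blank, straightedge, straightedge_mid, travel_mug, vise
```

View pics/w4.png

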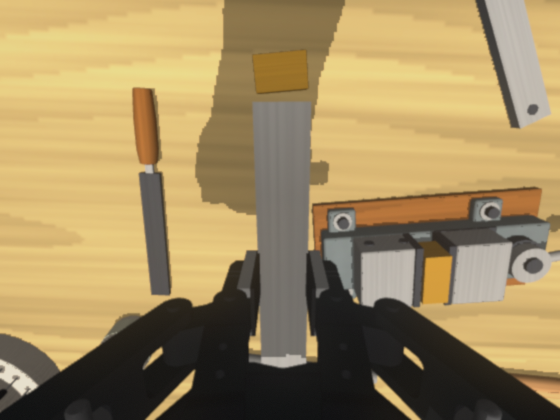

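```bash
python3 - <<'E'
import cv2
im=cv2.imread("pics/w4.png")[180:325,310:560]
cv2.imwrite("pics/w4c.png",cv2.resize(im,None,fx=3.2,fy=3.2,interpolation=cv2.INTER_CUBIC))
E
```

```text
(no output)
```

View pics/w4c.png

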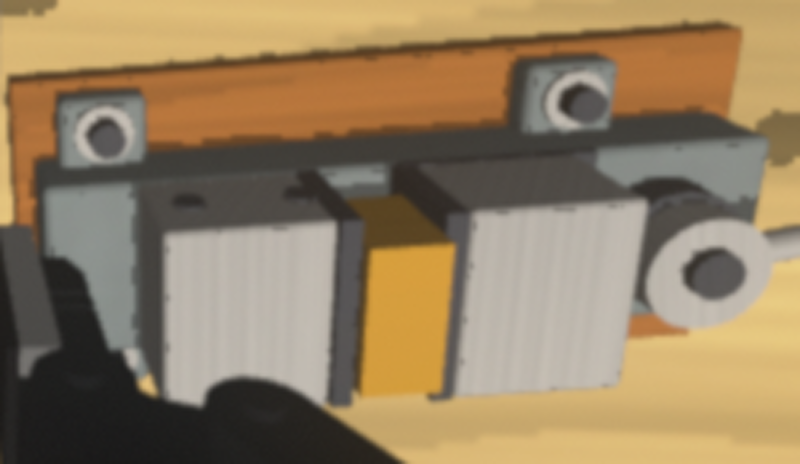

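```bash
cat >fit.py <<'E'
from h import *
from scipy.optimize import least_squares
W=cam("wrist")
c=lambda u,v:(310+u/3.2,180+v/3.2)
M=[((-32,-70,65),c(165,232)),((-32,70,65),c(645,198)),((32,70,65),c(620,382)),((0,100,57),c(715,270))]
B=[((-25,-12),c(367,250)),((-25,12),c(453,241)),((25,12),c(445,391)),((25,-12),c(360,393))]
def w(p,m): return np.r_[R.from_euler("z",p[3]).apply(np.array(m)/1000)[:3]+p[:3]]
f=lambda p:np.concatenate([proj(W,w(p,m))-u for m,u in M])
r=least_squares(f,[.567,.065,.012,.09]);print("vise",np.round(r.x,4),"res",np.round(r.fun,1))
p=r.x
g=lambda q:np.concatenate([proj(W,w(p,(m[0]+q[1],m[1]+q[2],q[0])))-u for m,u in B])
s=least_squares(g,[69,0,0]);print("blank h",s.x,np.round(s.fun,1))
a=tri([(W,(436,279)),(cam("top"),(263.5,189.5))]);print("jaw/blank tri",a)
end=atz(W,(282,102),.1993+.006);o=bot.get_obs();A=R.from_euler("xyz",o["tcp_rot"],degrees=True)
print("bar end in tool",A.inv().apply(end-o["ee_pos"]))
E
python3 fit.py
```

```text
vise [0.568  0.065  0.0038 0.1282] res [ 0.1  0.3  0.4 -0.9 -0.3  0.2 -0.3  0.4]
blank h [73.97651344 -1.77112731 -1.67590218] [ 0.7 -0.6  0.2  0.1 -1.2 -0.3  0.3  0.8]
jaw/blank tri [0.5704257  0.06624505 0.06959222]
bar end in tool [ 0.07846224 -0.00045021 -0.00819719]
```

```bash
for i in 1 2; do :; done; python3 -m pendant '[[[0,0,0,0,0,0.124,0],[0,0,0,0,0,0.124,0],[0,0,0,0,0,0.124,0],[0,0,0,0,0,0.124,0],[0,0,0,0,0,0.124,0]]]'; python3 -m pendant '[[[0,0,0,0,0,0.124,0],[0,0,0,0,0,0.124,0],[0,0,0,0,0,0.124,0],[0,0,0,0,0,0.124,0],[0,0,0,0,0,0.124,0]]]'; python3 go.py 0.568 0.0665 0.13 97.3
```

```text
time: 7.65
ee_pos: [0.4904, -0.0888, 0.1962]
tcp_rot: [-179.9, 0.4, 146.1]
wrist_force: [-0.6, 0.6, -2.8]
opening: 0.0221
time: 8.07
ee_pos: [0.4899, -0.0927, 0.1947]
tcp_rot: [180.0, 0.4, 110.3]
wrist_force: [-0.2, -0.6, -2.4]
opening: 0.0223
t 8.0667 shift cm [12.27 12.84  6.39] turn [0.001 0.006 0.226] F [-0.2 -0.6 -2.4] open 0.0223 q [-11.  -3.  -2.  91.  -0.  59.]
```

```bash
python3 -m pendant '[[[2.5,2.6,0.3,0,0,0,0],[2.5,2.6,0.5,0,0,0,0],[2.5,2.6,0.5,0,0,0,0],[2.5,2.6,0.5,0,0,0.1,0],[1.5,1.5,0.5,0,0,0.1,0]]]'; python3 go.py 0.568 0.0665 0.11 97.3
```

```text
time: 8.48
ee_pos: [0.5675, 0.0511, 0.1706]
tcp_rot: [179.9, 0.5, 97.2]
wrist_force: [-0.1, -0.4, -2.6]
opening: 0.0222
t 8.4833 shift cm [1.57 0.22 6.05] turn [ 0.002  0.008 -0.002] F [-0.1 -0.4 -2.6] open 0.0222 q [ 5.  7.  5. 88. -0. 88.]
```

```bash
python3 -m pendant '[[[1.0,0.2,2,0,0.008,0,0],[0.5,0,2,0,0,0,0],[0,0,1.5,0,0,0,0],[0,0,0.5,0,0,0,0],[0,0,0,0,0,0,0]]]'; python3 go.py 0.568 0.0665 0.09 97.3; python3 look.py w5 straightedge=0.12 blank_top=0.075; python3 - <<'E'
from h import *
a=bot.camera("scene")[160:290,230:420]; b=bot.camera("wrist")[:,:,:]
a=cv2.resize(a,None,fx=3,fy=3,interpolation=2)
b=cv2.resize(b,None,fx=.75,fy=.75)
o=np.zeros((390+0,570,3),np.uint8);o=a
h=max(a.shape[0],b.shape[0]);w=min(800,a.shape[1]+230)
cv2.imwrite("pics/s5.png",a[:,:,::-1])
print(marks("scene","straightedge_mid"),marks("scene","blank_top"))
E
```

```text
time: 8.9
ee_pos: [0.5703, 0.0688, 0.1044]
tcp_rot: [-179.9, -0.0, 96.9]
wrist_force: [-0.6, 0.4, -3.5]
opening: 0.0221
t 8.9 shift cm [-0.2  -0.26  1.44] turn [-0.001 -0.001 -0.008] F [-0.6  0.4 -3.5] open 0.0221 q [ 7.  8. -1. 81.  0. 90.]
[0.57039492 0.06866619 0.10496623] [-1.79950326e+02 -3.32496831e-02  9.68569497e+01]
straightedge [282.8 263.9] 0.93 [0.5697 0.0779 0.12  ]
 box 0.62 [[0.55, 0.146], [0.572, 0.148], [0.59, 0.022], [0.562, 0.019]] ctr [0.5684 0.0839]
 box 0.57 [[0.445, 0.146], [0.484, 0.167], [0.492, 0.15], [0.453, 0.127]] ctr [0.4685 0.1473]
 box 0.89 [[0.539, 0.074], [0.554, 0.076], [0.556, 0.055], [0.541, 0.054]] ctr [0.5476 0.0649]
[(array([314.2, 220.2]), 0.86), (array([312.3, 188.7]), 0.65)] [(array([313.3, 228.1]), 0.47), (array([314.3, 224.3]), 0.34)]
```

View pics/s5.png

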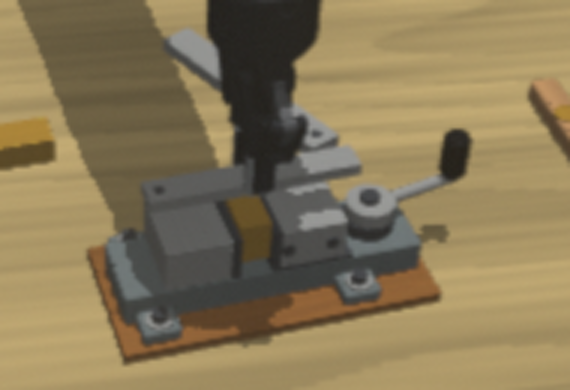

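```bash
python3 -m pendant '[[[-0.2,-0.26,0.6,0,0,0,0],[0,0,0.8,0,0,0,0],[0,0,0.3,0,0,0,0],[0,0,0,0,0,0,0]]]'; python3 -m pendant '[[[0,0,0.1,0,0,0,0],[0,0,0.1,0,0,0,0],[0,0,0.1,0,0,0,0],[0,0,0.1,0,0,0,0],[0,0,0.1,0,0,0,0]]]';python3 go.py 0.568 0.0665 0.09 97.3
```

```text
time: 9.68
ee_pos: [0.5688, 0.0667, 0.0887]
tcp_rot: [179.8, -0.0, 96.9]
wrist_force: [1.2, 0.1, -3.1]
opening: 0.022
time: 10.1
ee_pos: [0.5686, 0.0667, 0.0829]
tcp_rot: [179.8, -0.0, 96.9]
wrist_force: [-2.9, -0.6, 8.9]
opening: 0.0221
t 10.1 shift cm [-0.02 -0.06 -0.71] turn [ 0.003 -0.001 -0.007] F [-2.9 -0.6  8.9] open 0.0221 q [ 7.  8. -4. 79.  0. 90.]
```

```bash
python3 -m pendant '[[[0,0,-0.06,0,0,0,0],[0,0,-0.03,0,0,0,0],[0,0,0,0,0,0,0]]]'; python3 -c "
from h import *
o=bot.get_obs();print(o['ee_pos'],o['wrist_force'])"
```

```text
time: 10.35
ee_pos: [0.5688, 0.0668, 0.0842]
tcp_rot: [179.8, -0.0, 96.9]
wrist_force: [-0.5, -1.1, -2.3]
opening: 0.0222
[0.56882007 0.06679994 0.08418071] [-0.4847191  -1.10573348 -2.28099158]
```

```bash
python3 -m pendant '[[[0,0,0.07,0,0,0,0],[0,0,0,0,0,0,0]]]';python3 -m pendant '[[[0,0,0,0,0,0,45],[0,0,0,0,0,0,45],[0,0,0,0,0,0,45],[0,0,0,0,0,0,45]]]'
```

```text
time: 10.52
ee_pos: [0.5689, 0.0668, 0.0835]
tcp_rot: [179.8, -0.0, 96.9]
wrist_force: [-0.3, -0.1, -2.1]
opening: 0.0222
time: 10.85
ee_pos: [0.5696, 0.0669, 0.0845]
tcp_rot: [179.7, -0.0, 96.9]
wrist_force: [0.0, 0.2, 0.2]
opening: 0.0387
```

```bash
python3 -m pendant '[[[0,0,-1,0,0,0,45],[0,0,-2.5,0,0,0,45],[0,0,-4,0,0,0,45],[0,0,-2,0,0,0,20],[0,0,0,0,0,0,0]]]'; python3 look.py w6 straightedge=0.09 straightedge_mid=0.084 clamp_knob=0.083; python3 - <<'E'
from h import *
bot.camera("scene");bot.camera("top")
S,T,W=cam("scene"),cam("top"),cam("wrist")
for t in ["straightedge_mid","clamp_knob"]: print(t,marks("scene",t),marks("top",t))
E
```

```text
time: 11.27
ee_pos: [0.5675, 0.0666, 0.1845]
tcp_rot: [179.8, -0.0, 96.9]
wrist_force: [0.9, 0.2, 0.7]
opening: 0.0153
[0.56750452 0.06657272 0.18331036] [ 1.79838418e+02 -3.84954591e-02  9.68968160e+01]
straightedge [284.1 207.3] 0.91 [0.5692 0.0672 0.09  ]
straightedge [ 47.1 101.3] 0.59 [0.3912 0.1259 0.09  ]
 box 0.89 [[0.547, 0.144], [0.57, 0.147], [0.592, -0.012], [0.564, -0.015]] ctr [0.5685 0.0662]
 box 0.84 [[0.345, 0.114], [0.451, 0.173], [0.463, 0.151], [0.353, 0.088]] ctr [0.403  0.1318]
straightedge_mid [281.4 205.7] 0.9 [0.5672 0.0664 0.084 ]
straightedge_mid [ 44.7 105.2] 0.88 [0.3849 0.1225 0.084 ]
straightedge_mid [(array([313.4, 226.2]), 0.89), (array([312.2, 188.5]), 0.73)] []
clamp_knob [(array([382.5, 211. ]), 0.93), (array([311.3, 227.2]), 0.5)] [(array([202. , 201.2]), 0.45)]
```

View pics/w6.png

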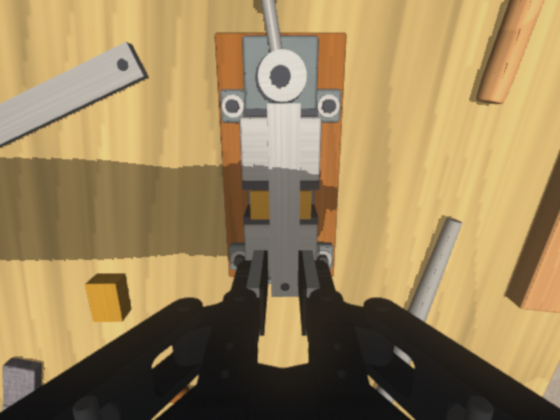

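```bash
python3 -m pendant '[[[2.8,0.1,2.5,0,0,0,0],[2.2,0,2.5,0,0,0,0],[0.5,0,1.5,0,0,0,0],[0,0,0.5,0,0,0,0],[0,0,0,0,0,0,0]]]';  python3 go.py 0.561 0.1225 0.094 97.3
```

```text
time: 12.23
ee_pos: [0.5605, 0.1224, 0.1066]
tcp_rot: [-179.9, -0.0, 96.8]
wrist_force: [-0.5, 0.5, 0.9]
opening: -0.0003
t 12.2333 shift cm [-0.    0.05  1.26] turn [-0.002 -0.    -0.009] F [-0.5  0.5  0.9] open -0.0003 q [12.  8. -1. 82.  0. 96.]
```

```bash
python3 -m pendant '[[[0,0,0.6,0,0,0,0],[0,0,0.4,0,0,0,0],[0,0,0.15,0,0,0,0],[0,0,0.05,0,0,0,0],[0,0,0.05,0,0,0,0]]]';  python3 -m pendant '[[[0,0,0.08,0,0,0,0],[0,0,0.08,0,0,0,0],[0,0,0.08,0,0,0,0]]]'
```

```text
time: 12.65
ee_pos: [0.562, 0.1206, 0.0961]
tcp_rot: [179.9, -0.0, 96.7]
wrist_force: [0.2, 0.3, 0.2]
opening: 0.0001
time: 12.9
ee_pos: [0.5628, 0.12, 0.0948]
tcp_rot: [179.8, -0.0, 96.6]
wrist_force: [-0.3, -0.5, -0.4]
opening: -0.0
```

```bash
python3 -m pendant '[[[0.2,0.1,0.1,0,0,0,0],[0,0,0.1,0,0,0,0],[0,0,0.1,0,0,0,0]]]';  python3 -m pendant '[[[0.05,0,0.1,0,0,0,0],[0,0,0.1,0,0,0,0]]]'; python3 -m pendant '[[[0,0,0.1,0,0,0,0],[0,0,0.1,0,0,0,0]]]'
```

```text
time: 13.15
ee_pos: [0.5639, 0.1223, 0.092]
tcp_rot: [179.8, -0.0, 96.6]
wrist_force: [-0.4, 0.4, 0.6]
opening: -0.0002
time: 13.32
ee_pos: [0.5639, 0.123, 0.0898]
tcp_rot: [179.8, -0.0, 96.6]
wrist_force: [0.3, 1.1, 2.2]
opening: 0.0001
time: 13.48
ee_pos: [0.5639, 0.1233, 0.0876]
tcp_rot: [179.8, -0.1, 96.6]
wrist_force: [-0.4, 0.1, 1.2]
opening: 0.0003
```

```bash
python3 -m pendant '[[[0,0,0.1,0,0,0,0]]]'; python3 -m pendant '[[[0,0,0.1,0,0,0,0]]]'; python3 -m pendant '[[[0,0,0.05,0,0,0,0]]]'
```

```text
time: 13.57
ee_pos: [0.5639, 0.1234, 0.0867]
tcp_rot: [179.7, -0.1, 96.6]
wrist_force: [-0.2, 1.0, 1.1]
opening: 0.0003
time: 13.65
ee_pos: [0.5641, 0.1235, 0.0862]
tcp_rot: [179.7, -0.1, 96.7]
wrist_force: [-3.4, -0.7, 11.8]
opening: -0.0001
time: 13.73
ee_pos: [0.5641, 0.1235, 0.0864]
tcp_rot: [179.7, -0.1, 96.7]
wrist_force: [-1.2, 0.1, 4.2]
opening: -0.0001
```

```bash
python3 -m pendant '[[[0,0,0.05,0,0,0,0],[0,0,0.05,0,0,0,0]]]'; python3 -m pendant '[[[0,0,0.05,0,0,0,0],[0,0,0.05,0,0,0,0]]]';python3 look.py w7 straightedge=0.09
```

```text
time: 13.9
ee_pos: [0.5641, 0.1235, 0.0863]
tcp_rot: [179.6, -0.1, 96.6]
wrist_force: [-2.6, 1.0, 5.2]
opening: -0.0001
time: 14.07
ee_pos: [0.5641, 0.1235, 0.0863]
tcp_rot: [179.6, -0.1, 96.6]
wrist_force: [-2.8, -0.1, 6.3]
opening: -0.0001
[0.56414485 0.12350065 0.08633688] [ 1.79564196e+02 -7.97790372e-02  9.66502784e+01]
straightedge [276.2 350.6] 0.9 [0.5669 0.0737 0.09  ]
 box 0.92 [[0.426, 0.168], [0.469, 0.192], [0.477, 0.172], [0.432, 0.146]] ctr [0.4511 0.1693]
 box 0.64 [[0.547, 0.149], [0.569, 0.152], [0.573, 0.13], [0.55, 0.127]] ctr [0.56   0.1395]
```

```bash
python3 -m pendant '[[[0,0,-0.1,0,0,0,0],[0,0,-0.5,0,0,0,0],[0,0,-1.5,0,0,0,0],[-2,0,0,0,0,0,0],[-2.2,0,0,0,0,0,0]]]';  python3 go.py 0.568 0.066 0.096 97.3
```

```text
time: 14.63
ee_pos: [0.5684, 0.0834, 0.1075]
tcp_rot: [179.6, -0.1, 96.9]
wrist_force: [1.2, 0.4, -0.6]
opening: 0.0005
t 14.6333 shift cm [-1.72 -0.25  1.15] turn [ 0.006 -0.001 -0.007] F [ 1.2  0.4 -0.6] open 0.0005 q [ 8.  7. -1. 81.  0. 91.]
```

```bash
python3 -m pendant '[[[-1.5,-0.2,0,0.006,0,0,0],[-0.2,-0.05,0.5,0,0,0,0],[0,0,0.5,0,0,0,0],[0,0,0,0,0,0,0]]]';  python3 look.py w8 straightedge_mid=0.085 straightedge=0.09; python3 go.py 0.568 0.066 0.094 97.3
```

```text
time: 14.97
ee_pos: [0.5688, 0.0628, 0.0975]
tcp_rot: [179.9, -0.0, 96.7]
wrist_force: [-1.3, 0.1, -0.7]
opening: -0.0002
[0.56880564 0.0630292  0.09779195] [ 1.79921094e+02 -2.90032530e-02  9.67212776e+01]
straightedge_mid [284.  245.7] 0.81 [0.5693 0.068  0.085 ]
straightedge [281.2 246.8] 0.69 [0.5677 0.0695 0.09  ]
 box 0.71 [[0.548, 0.144], [0.571, 0.147], [0.583, 0.064], [0.555, 0.06]] ctr [0.5641 0.1036]
 box 0.58 [[0.423, 0.146], [0.466, 0.169], [0.477, 0.149], [0.432, 0.123]] ctr [0.4496 0.1468]
 box 0.33 [[0.541, 0.08], [0.555, 0.082], [0.558, 0.058], [0.544, 0.056]] ctr [0.5496 0.0694]
t 15.1667 shift cm [ 0.27 -0.08  0.47] turn [ 0.002 -0.001 -0.009] F [-0.3  0.  -0.1] open 0.0002 q [ 6.  7. -2. 81.  0. 90.]
```

View pics/w8.png

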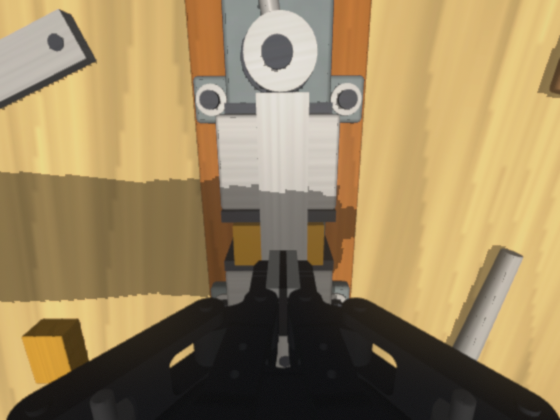

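```bash
python3 -m pendant '[[[0.3,-0.05,0.3,0,0,0,0],[0,0,0.15,0,0,0,0],[0,0,0.1,0,0,0,0],[0,0,0.1,0,0,0,0]]]'; python3 -m pendant '[[[0,0,0.1,0,0,0,0],[0,0,0.1,0,0,0,0]]]';  python3 -m pendant '[[[0,0,0.1,0,0,0,0],[0,0,0.1,0,0,0,0]]]'
```

```text
time: 15.5
ee_pos: [0.5683, 0.0683, 0.0921]
tcp_rot: [179.8, -0.0, 96.9]
wrist_force: [-0.4, -0.5, -0.9]
opening: 0.0002
time: 15.67
ee_pos: [0.5683, 0.0686, 0.0899]
tcp_rot: [179.8, -0.0, 96.9]
wrist_force: [-1.0, -0.8, 8.4]
opening: -0.0003
time: 15.83
ee_pos: [0.5684, 0.0686, 0.0895]
tcp_rot: [179.7, -0.0, 96.9]
wrist_force: [-3.3, 0.4, 9.6]
opening: 0.0004
```

```bash
python3 -m pendant '[[[-0.05,0,0.13,0,0,0,0],[0,0,0.13,0,0,0,0],[0,0,0.13,0,0,0,0]]]'; python3 -m pendant '[[[0,0,0.13,0,0,0,0],[0,0,0.13,0,0,0,0],[0,0,0.13,0,0,0,0]]]';  python3 -m pendant '[[[0,0,0.13,0,0,0,0],[0,0,0.13,0,0,0,0],[0,0,0.13,0,0,0,0]]]'
```

```text
time: 16.08
ee_pos: [0.5684, 0.0686, 0.089]
tcp_rot: [179.6, -0.1, 96.9]
wrist_force: [-4.3, -0.8, 9.7]
opening: 0.0001
time: 16.33
ee_pos: [0.5683, 0.0686, 0.0887]
tcp_rot: [179.4, -0.1, 96.9]
wrist_force: [-4.2, 0.0, 8.8]
opening: -0.0
time: 16.58
ee_pos: [0.5684, 0.0686, 0.0885]
tcp_rot: [179.3, -0.2, 96.9]
wrist_force: [-4.4, -0.4, 9.0]
opening: 0.0002
```

```bash
python3 -m pendant '[[[0,0,0.2,0.006,0,0,0],[0,0,0.2,0.006,0,0,0],[0,0,0.2,0.003,0,0,0]]]'; python3 -m pendant '[[[0,0,0.2,0.003,0,0,0],[0,0,0.2,0.003,0,0,0]]]'; python3 go.py 0.568 0.067 0.085 97.3
```

```text
time: 16.83
ee_pos: [0.5684, 0.0686, 0.0866]
tcp_rot: [180.0, -0.2, 96.9]
wrist_force: [-4.7, -0.1, 9.6]
opening: -0.0
time: 17.0
ee_pos: [0.5684, 0.0686, 0.0851]
tcp_rot: [-179.8, -0.2, 96.9]
wrist_force: [-4.4, 0.5, 9.5]
opening: -0.0001
t 17.0 shift cm [-0.16 -0.06  0.01] turn [-0.004 -0.003 -0.007] F [-4.4  0.5  9.5] open -0.0001 q [ 7.  8. -3. 79.  0. 90.]
```

```bash
python3 -m pendant '[[[0,0,0.15,0,0,0,0]]]'; python3 -m pendant '[[[0,0,0.15,0,0,0,0]]]';  python3 -m pendant '[[[0,0,0.15,0,0,0,0]]]'
```

```text
time: 17.08
ee_pos: [0.5684, 0.0686, 0.0847]
tcp_rot: [-179.8, -0.2, 96.9]
wrist_force: [-4.3, -0.0, 12.1]
opening: -0.0002
time: 17.17
ee_pos: [0.5684, 0.0686, 0.0847]
tcp_rot: [-179.9, -0.2, 96.9]
wrist_force: [-6.3, -0.3, 14.2]
opening: 0.0001
time: 17.25
ee_pos: [0.5684, 0.0686, 0.0847]
tcp_rot: [-179.9, -0.2, 96.9]
wrist_force: [-4.1, 0.4, 12.0]
opening: -0.0003
```

```bash
python3 -m pendant '[[[0,0,0.25,0,0,0,0]]]'; python3 -m pendant '[[[0,0,0.25,0,0,0,0],[0,0,0.2,0,0,0,0]]]';  python3 -m pendant '[[[0,0,-0.2,0,0,0,0],[0,0,-0.6,0,0,0,0],[0,0,-1,0,0,0,0],[2.5,0,0,0,0,0,0],[2.5,0,0,0,0,0,0]]]'; python3 go.py 0.561 0.1215 0.093 97.3
```

```text
time: 17.33
ee_pos: [0.5685, 0.0686, 0.0847]
tcp_rot: [180.0, -0.2, 96.9]
wrist_force: [-9.8, -1.0, 25.3]
opening: 0.0
time: 17.5
ee_pos: [0.5685, 0.0686, 0.0848]
tcp_rot: [179.8, -0.2, 96.9]
wrist_force: [-5.1, 0.1, 10.7]
opening: -0.0002
time: 17.92
ee_pos: [0.5632, 0.1156, 0.1064]
tcp_rot: [179.7, -0.2, 96.5]
wrist_force: [1.1, 0.1, -0.1]
opening: 0.0002
t 17.9167 shift cm [ 0.61 -0.16  1.34] turn [ 0.006 -0.003 -0.013] F [ 1.1  0.1 -0.1] open 0.0002 q [12.  7. -1. 81.  0. 95.]
```

```bash
python3 -m pendant '[[[0.6,-0.15,0.5,0.006,-0.003,0,0],[0,0,0.6,0,0,0,0],[0,0,0.4,0,0,0,0],[0,0,0.1,0,0,0,0]]]'; python3 go.py 0.561 0.1215 0.0865 97.3
```

```text
time: 18.25
ee_pos: [0.5615, 0.1243, 0.0913]
tcp_rot: [179.9, -0.0, 96.8]
wrist_force: [-0.3, 0.3, -0.5]
opening: -0.0003
t 18.25 shift cm [-0.27 -0.09  0.48] turn [ 0.001 -0.001 -0.009] F [-0.3  0.3 -0.5] open -0.0003 q [12.  8. -2. 80.  0. 96.]
```

```bash
python3 -m pendant '[[[-0.2,0,0.25,0,0,0,0],[0,0,0.1,0,0,0,0],[0,0,0.1,0,0,0,0]]]'; python3 -m pendant '[[[0,0,0.05,0,0,0,0],[0,0,0.05,0,0,0,0]]]'; python3 -m pendant '[[[0,0,0.05,0,0,0,0],[0,0,0.05,0,0,0,0]]]'
```

```text
time: 18.5
ee_pos: [0.5617, 0.12, 0.0856]
tcp_rot: [-180.0, 0.0, 96.7]
wrist_force: [-0.1, -1.0, -0.8]
opening: 0.0003
time: 18.67
ee_pos: [0.5617, 0.1194, 0.0848]
tcp_rot: [-180.0, -0.0, 96.6]
wrist_force: [-3.0, 2.9, 8.2]
opening: 0.0
time: 18.83
ee_pos: [0.5618, 0.1194, 0.0848]
tcp_rot: [180.0, -0.1, 96.6]
wrist_force: [-3.5, 0.7, 3.3]
opening: 0.0
```

```bash
python3 -m pendant '[[[0,0,0.06,0,0,0,0],[0,0,0.06,0,0,0,0]]]'; python3 -m pendant '[[[0,0,0.06,0,0,0,0],[0,0,0.06,0,0,0,0]]]'; python3 -m pendant '[[[0,0,-0.1,0,0,0,0],[0,0,-0.6,0,0,0,0],[0,0,-1.2,0,0,0,0],[-3.5,0,0,0,0,0,0],[-3.5,0,0,0,0,0,0]]]'; python3 go.py 0.575 0.010 0.093 97.3
```

```text
time: 19.0
ee_pos: [0.5619, 0.1194, 0.0848]
tcp_rot: [179.9, -0.1, 96.6]
wrist_force: [-3.8, 0.7, 6.8]
opening: 0.0002
time: 19.17
ee_pos: [0.5619, 0.1194, 0.0848]
tcp_rot: [179.9, -0.1, 96.6]
wrist_force: [-2.7, 0.4, 5.9]
opening: -0.0001
time: 19.58
ee_pos: [0.5699, 0.0528, 0.1061]
tcp_rot: [179.8, -0.1, 97.0]
wrist_force: [0.6, 0.5, -0.1]
opening: 0.0001
t 19.5833 shift cm [-4.31 -0.02  1.3 ] turn [ 0.003 -0.002 -0.006] F [ 0.6  0.5 -0.1] open 0.0001 q [ 5.  7. -1. 81.  0. 88.]
```

```bash
python3 -m pendant '[[[-3,0,0,0.003,-0.002,0,0],[-1,0,0.3,0,0,0,0],[0,0,0.6,0,0,0,0],[0,0,0.3,0,0,0,0],[0,0,0,0,0,0,0]]]'; python3 go.py 0.575 0.010 0.0865 97.3
```

```text
time: 20.0
ee_pos: [0.5767, 0.0073, 0.0976]
tcp_rot: [179.7, 0.1, 96.7]
wrist_force: [-0.5, 0.4, -0.3]
opening: -0.0001
t 20.0 shift cm [ 0.29 -0.14  1.1 ] turn [ 0.005  0.002 -0.01 ] F [-0.5  0.4 -0.3] open -0.0001 q [ 1.  8. -2. 80. -0. 84.]
```

```bash
python3 -m pendant '[[[0.2,-0.1,0.5,0.005,0,0,0],[0,0,0.4,0,0,0,0],[0,0,0.15,0,0,0,0],[0,0,0.05,0,0,0,0]]]'; python3 -m pendant '[[[0,0,0.05,0,0,0,0],[0,0,0.05,0,0,0,0]]]'; python3 -m pendant '[[[0,0,0.05,0,0,0,0],[0,0,0.05,0,0,0,0]]]'
```

```text
time: 20.33
ee_pos: [0.5748, 0.0132, 0.0852]
tcp_rot: [-179.9, 0.0, 96.9]
wrist_force: [0.8, -0.2, 0.2]
opening: -0.0
time: 20.5
ee_pos: [0.5749, 0.0136, 0.0848]
tcp_rot: [-179.9, 0.1, 97.0]
wrist_force: [-1.6, -4.3, 6.3]
opening: 0.0002
time: 20.67
ee_pos: [0.5749, 0.0136, 0.0848]
tcp_rot: [-180.0, 0.2, 97.0]
wrist_force: [-2.8, -2.1, 3.7]
opening: -0.0003
```

```bash
python3 -m pendant '[[[0,0,0.06,0,0,0,0],[0,0,0.06,0,0,0,0]]]'; python3 -m pendant '[[[0,0,0.06,0,0,0,0],[0,0,0.06,0,0,0,0]]]'; python3 -m pendant '[[[0,0,-0.1,0,0,0,0],[0,0,-0.8,0,0,0,0],[0,0,-2,0,0,0,0],[0,0,-3.5,0,0,0,0],[0,0,-3.5,0,0,0,50]]]'; python3 go.py 0.5 0.08 0.2 97.3
```

```text
time: 20.83
ee_pos: [0.5749, 0.0136, 0.0848]
tcp_rot: [180.0, 0.2, 97.0]
wrist_force: [-3.5, -2.3, 6.9]
opening: 0.0003
time: 21.0
ee_pos: [0.5749, 0.0136, 0.0848]
tcp_rot: [179.9, 0.2, 97.0]
wrist_force: [-3.2, -0.8, 6.2]
opening: -0.0002
time: 21.42
ee_pos: [0.5712, 0.0146, 0.1792]
tcp_rot: [-179.3, 0.1, 97.1]
wrist_force: [1.0, -0.2, 0.9]
opening: 0.0109
t 21.4167 shift cm [ 7.36 -6.29 -2.01] turn [-0.012  0.001 -0.004] F [ 1.  -0.2  0.9] open 0.0109 q [ 2.  8.  7. 90. -0. 84.]
```

```bash
python3 -m pendant '[[[4,0,0,-0.012,0,0,55],[4,0,0,0,0,0,55],[4,0.5,0,0,0,0,55],[4,0.5,0,0,0,-0.08,55],[3.5,0,0,0,0,-0.08,55]]]'; python3 go.py 0.5327 0.2357 0.14 107.5; python3 look.py w9 clamp_knob=0.082 straightedge=0.085;  python3 - <<'E'
from h import *
W=cam("wrist");bot.camera("scene");s=marks("scene","clamp_knob");w=marks("wrist","clamp_knob");print(s)
if s and w: print(tri([(W,w[0][0]),(cam("scene"),s[0][0])]))
E
```

```text
time: 21.83
ee_pos: [0.5592, 0.2101, 0.1917]
tcp_rot: [179.1, 0.2, 105.7]
wrist_force: [0.9, 0.4, -0.1]
opening: 0.047
t 21.8333 shift cm [ 3.2  -1.95  5.13] turn [ 0.016  0.003 -0.032] F [ 0.9  0.4 -0.1] open 0.047 q [21. 10. 11. 90. -0. 95.]
[0.55759988 0.21527105 0.19156539] [1.79085982e+02 4.14496318e-02 1.06250432e+02]
clamp_knob [258.4 164.8] 0.78 [0.5339 0.2355 0.082 ]
straightedge [248.7 337.9] 0.94 [0.5665 0.0712 0.085 ]
straightedge [ 56.3 204. ] 0.87 [0.3822 0.1601 0.085 ]
 box 0.98 [[0.332, 0.145], [0.445, 0.209], [0.455, 0.185], [0.339, 0.118]] ctr [0.393  0.1643]
 box 0.6 [[0.559, 0.041], [0.547, 0.149], [0.57, 0.152], [0.585, 0.043]] ctr [0.5654 0.0964]
[(array([385.4, 209.1]), 0.6)]
[0.53634059 0.24107772 0.09183348]
```

View pics/w9.png

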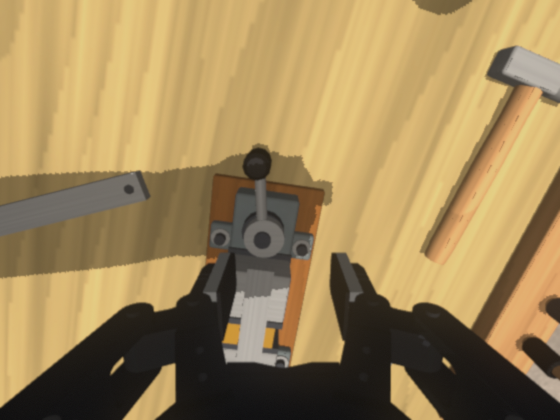

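```bash
python3 -c "
from h import *
print(atz(cam('wrist'),(262.5,238),.067))"; python3 -m pendant '[[[2.3,-1.95,1,0.016,0.003,-0.02,55],[0.6,-0.3,1.5,0,0,0,55],[0,0,1.5,0,0,0,55],[0,0,0.3,0,0,0,55],[0,0,0,0,0,0,55]]]'; python3 go.py 0.5335 0.2357 0.074 107.5
```

```text
[0.55381924 0.1643212  0.067     ]
time: 22.6
ee_pos: [0.531, 0.2231, 0.148]
tcp_rot: [180.0, 0.0, 105.9]
wrist_force: [-0.3, -0.3, -0.6]
opening: 0.0467
t 22.6 shift cm [1.14 0.57 7.4 ] turn [ 0.001  0.    -0.028] F [-0.3 -0.3 -0.6] open 0.0467 q [23.  8.  4. 86. -0. 97.]
```

```bash
python3 -m pendant '[[[1.1,0.55,1.0,0,0,-0.01,55],[0,0,2,0,0,0,55],[0,0,2,0,0,0,55],[0,0,1,0,0,0,55],[0,0,0,0,0,0,55]]]'; python3 go.py 0.5335 0.2357 0.074 106
```

```text
time: 23.02
ee_pos: [0.5373, 0.2348, 0.0889]
tcp_rot: [179.6, -0.0, 106.2]
wrist_force: [-0.6, -1.4, 0.7]
opening: 0.0473
t 23.0167 shift cm [ 0.19 -0.35  1.49] turn [ 0.007 -0.001  0.003] F [-0.6 -1.4  0.7] open 0.0473 q [24.  9. -1. 79. -0. 97.]
```

```bash
python3 -m pendant '[[[0.2,-0.3,1.0,0.007,0,0,45],[0,0,0.5,0,0,0,40],[0,0,0,0,0,0,35],[0,0,0,0,0,0,33],[0,0,0,0,0,0,33]]]' 20; python3 go.py 0.5335 0.2357 0.072 106
```

```text
time: 23.43
ee_pos: [0.5349, 0.2364, 0.075]
tcp_rot: [179.9, -0.1, 106.1]
wrist_force: [0.8, 0.1, -0.6]
opening: 0.0282
t 23.4333 shift cm [-0.03 -0.16  0.3 ] turn [ 0.001 -0.001  0.003] F [ 0.8  0.1 -0.6] open 0.0282 q [24.  9. -2. 78.  0. 98.]
```

```bash
cat >arc.py <<'E'
from h import *
o=bot.get_obs();d=o["ee_pos"][:2]-[.554,.1643];th=np.degrees(np.arctan2(-d[0],d[1]))
print("t",o["time"],"r",np.linalg.norm(d)*1000,"th",th,"lever",np.radians(th-7.3),"yaw-90",o["tcp_rot"][2]-90,"rp",o["tcp_rot"][:2],"z",o["ee_pos"][2],"F",np.round(o["wrist_force"],1),o["opening"])
E
python3 -m pendant '[[[-0.05,-0.9,0,0,0,-0.11,33],[-0.05,-0.9,0,0,0,-0.115,33],[-0.05,-0.9,0,0,0,-0.115,33]]]'; python3 arc.py
```

```text
time: 23.68
ee_pos: [0.5128, 0.2258, 0.0766]
tcp_rot: [179.6, 0.0, 126.1]
wrist_force: [2.4, 1.4, -1.9]
opening: 0.0282
t 23.6833 r 74.05687374442805 th 33.81812009072903 lever 0.462828507022479 yaw-90 36.1269615855588 rp [1.79628898e+02 2.92049861e-02] z 0.07655215030508153 F [ 2.4  1.4 -1.9] 0.028238274430994786
```

```bash
python3 -m pendant '[[[-0.05,-0.95,0.05,0.006,0,-0.1,33],[-0.05,-0.95,0,0,0,-0.11,33],[-0.05,-0.95,0,0,0,-0.115,33],[-0.05,-0.95,0,0,0,-0.115,33]]]'; python3 arc.py
```

```text
time: 24.02
ee_pos: [0.4888, 0.1992, 0.0787]
tcp_rot: [179.6, 0.2, 152.8]
wrist_force: [2.2, 2.8, -2.8]
opening: 0.0281
t 24.0167 r 73.97283646941581 th 61.86031977811031 lever 0.9522572210690069 yaw-90 62.75058885549879 rp [179.56557442   0.22755273] z 0.07871888428353732 F [ 2.2  2.8 -2.8] 0.028085336191238822
```

```bash
python3 -m pendant '[[[-0.05,-0.95,0.15,0.006,0,-0.115,33],[-0.05,-0.95,0.1,0,0,-0.115,33],[-0.05,-0.8,0,0,0,-0.09,33]]]'; python3 arc.py;  python3 -m pendant '[[[0,-0.5,0,0,0,-0.04,33]]]'; python3 arc.py;python3 -m pendant '[[[0,-0.4,0,0,0,-0.03,33]]]'; python3 arc.py
```

```text
time: 24.27
ee_pos: [0.4811, 0.1746, 0.0789]
tcp_rot: [179.7, 0.5, 172.2]
wrist_force: [0.6, 3.1, -1.6]
opening: 0.028
t 24.2667 r 73.61393224017739 th 81.97417696812009 lever 1.3033102543106123 yaw-90 82.22976014176021 rp [179.68562971   0.48200915] z 0.07894530510080508 F [ 0.6  3.1 -1.6] 0.028043880808397165
time: 24.35
ee_pos: [0.4805, 0.1696, 0.0797]
tcp_rot: [179.6, 0.6, 174.9]
wrist_force: [0.6, 3.4, -0.9]
opening: 0.0284
t 24.35 r 73.69357099444194 th 85.87511598371215 lever 1.3713944840522 yaw-90 84.8544821384161 rp [179.63217839   0.55070976] z 0.07971184054048966 F [ 0.6  3.4 -0.9] 0.02840353660476258
time: 24.43
ee_pos: [0.4802, 0.1656, 0.0804]
tcp_rot: [179.6, 0.6, 176.7]
wrist_force: [0.4, 3.2, -1.6]
opening: 0.0284
t 24.4333 r 73.77890301355524 th 88.9520432338566 lever 1.425096995411556 yaw-90 86.73383974980763 rp [179.58095775   0.608904  ] z 0.0803706305973576 F [ 0.4  3.2 -1.6] 0.02838656531069183
```

```bash
python3 -m pendant '[[[0,-0.3,0,0,0,0,33]]]'; python3 -m pendant '[[[0,-0.3,0,0,0,0,33]]]'; python3 -m pendant '[[[0,-0.2,0,0,0,0,33]]]'; python3 arc.py
```

```text
time: 24.52
ee_pos: [0.4802, 0.1648, 0.0807]
tcp_rot: [179.2, 0.6, 176.9]
wrist_force: [3.4, 27.2, -14.1]
opening: 0.0285
time: 24.6
ee_pos: [0.4803, 0.165, 0.0806]
tcp_rot: [178.8, 0.6, 177.0]
wrist_force: [3.1, 25.3, -13.7]
opening: 0.0284
time: 24.68
ee_pos: [0.4803, 0.1655, 0.0804]
tcp_rot: [178.4, 0.6, 177.1]
wrist_force: [1.3, 11.0, -7.6]
opening: 0.0279
t 24.6833 r 73.73681040203239 th 89.0886580801263 lever 1.4274813742860681 yaw-90 87.13776511192629 rp [178.44495187   0.59679833] z 0.08043791652254176 F [ 1.3 11.  -7.6] 0.027865308477743298
```

Stop reached (25 N, no more travel). Back off slightly, open a little, rise away.

```bash
python3 -m pendant '[[[0,0.15,0,0.02,0,0,45],[0,0,0,0,0,0,50],[0,0,0,0,0,0,55],[0,0,-0.5,0,0,0,55],[0,0,-1.5,0,0,0,55]]]'; python3 -m pendant '[[[0,0,-3,0,0,0,55],[0,0,-3.5,0,0,0,55],[0,0,-3.5,0,0,0,55],[2,0,-3,0,0,0,55],[3,0,0,0,0,0,55]]]'; python3 -m pendant '[[[0,0,0,0,0,0,55],[0,0,0,0,0,0,55]]]';python3 look.py w10 straightedge=0.085 straightedge_mid=0.080 clamp_knob=0.083; python3 - <<'E'
from h import *
a=bot.camera("scene")[160:290,230:420];cv2.imwrite("pics/s10.png",cv2.resize(a,None,fx=3,fy=3,interpolation=2)[:,:,::-1])
S,W=cam("scene"),cam("wrist")
print({t:marks("scene",t)[:2] for t in ["clamp_knob","straightedge_mid"]})
E
```

```text
time: 25.1
ee_pos: [0.4796, 0.1671, 0.1006]
tcp_rot: [179.7, 0.5, 177.1]
wrist_force: [0.2, 0.4, 0.0]
opening: 0.0472
time: 25.52
ee_pos: [0.4292, 0.1671, 0.2384]
tcp_rot: [179.7, 0.6, 176.9]
wrist_force: [1.0, 1.0, 1.3]
opening: 0.0471
time: 25.68
ee_pos: [0.4266, 0.1669, 0.2431]
tcp_rot: [179.6, 0.9, 177.0]
wrist_force: [0.5, 0.2, -0.3]
opening: 0.0472
[0.4265125  0.16687324 0.24284534] [179.59423634   0.83440816 176.9479944 ]
straightedge [233.9  83.2] 0.86 [0.3307 0.1296 0.085 ]
 box 0.82 [[0.267, 0.073], [0.255, 0.097], [0.397, 0.185], [0.414, 0.158]] ctr [0.3333 0.1281]
 box 0.81 [[0.546, 0.101], [0.541, 0.146], [0.571, 0.148], [0.576, 0.102]] ctr [0.5586 0.124 ]
straightedge_mid [232.2  84.5] 0.71 [0.3314 0.1273 0.08  ]
clamp_knob [285.9 236.3] 0.91 [0.4821 0.1684 0.083 ]
{'clamp_knob': [(array([353.3, 197.8]), 0.87), (array([431.3, 309.2]), 0.58)], 'straightedge_mid': [(array([310.8, 225.4]), 0.86), (array([312.9, 189.6]), 0.72)]}
```

View pics/w10.png

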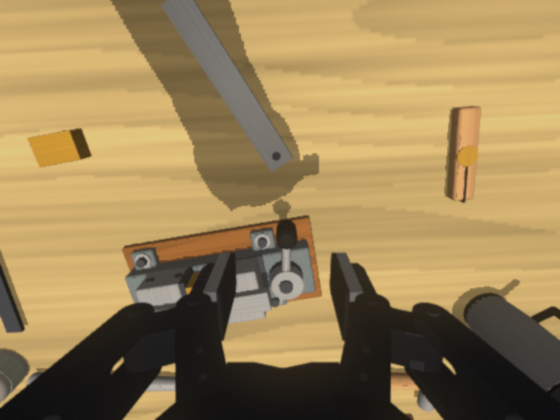

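View pics/s10.png

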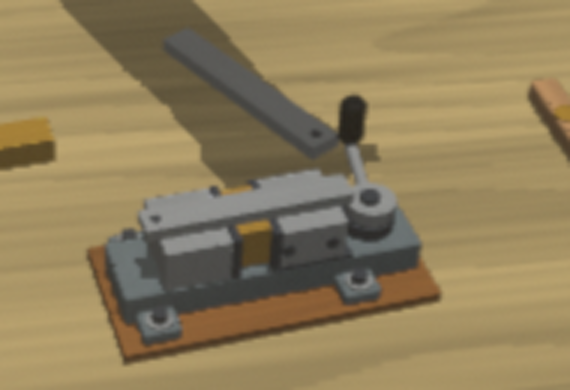

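```bash
python3 -c "
from workcell import bot
print(bot.job_done())"
```

```text
the job is handed in; nothing more can be done
None
```

I laid the straightedge across both jaws, did the rock test, pushed the blank flush, tested both ends and swung the lever to its stop. I handed the job in at about 26 s of the 61 s allowed; no verdict came back.

- **Rock test:** a light press on the lever-side end tipped it about 4 mm, at roughly 5 N, so the blank was proud.
- **Pushing flush:** the blank sank at a steady 9–10 N until the straightedge met the jaws with the tool tip at z = 0.0847 m. I then pushed briefly up to about 25 N and it went no further.
- **Proof presses:** I pressed the lever side and then the other end, at about 3–8 N. Both held at z = 0.0848 m, so neither dipped.
- **Lever:** it hit its stop at about 25 N. The camera then put the knob at about 1.39 rad.
- **Last pictures:** the straightedge lies flat and centred across the jaws. The bystanders I could see look undisturbed, and the gripper is clear of everything.

**Disagreements:**
- The first camera fit put the vise base at 4 mm above the bench. The contact heights put it nearer 10 mm, so I went by contact for the heights.
- When I first set the straightedge down, the press reached about 12 N for a moment, so the blank may have sunk slightly before the rock test.

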